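Free a showcase's drop front from its transport lock and wedge

TASK

Free the drop front of the small oak showcase for use. First pull the black transport plug out of its socket while the wedge still carries the panel; then work the wooden wedge back out from under the panel in small tugs of about two centimetres, letting the panel settle after each, so that it comes down gently and ends fully shut. Lay the plug and the wedge flat in the wooden tray, and leave the brass cup, tape roll and matchbox that lie about on the table where they are.

Things in the scene. Friction and masses are not known exactly. Their poses are not given: they have to be found in the camera images.
- showcase: Small oak showcase, fixed on the table, 330 wide (y), 240 deep, 282 high; its front looks along its own -x, to the robot. Origin: on the table, under the middle of its width; z up. Base board 16 thick, x -130 to +70 mm. A light pelmet overhangs the front to x = -140 mm, underside 237 mm up: lean the tool back to the robot (25 to 45 degrees) to reach the plug and wedge below it.
- panel_foot (a point): Middle of the lower front edge of the drop front: an oak-framed glass panel 268 wide, 214 high, 16 thick, about 1.3 kg, that slides straight down between the showcase's posts. As found it stands on the wedge, about 20 mm above the base board. Axes as the showcase's.
- panel (a joint): How far the drop front has come down, in m: within 0.0015 of 0 as found on the wedge, 0.0198 when shut on the base board. It falls by its own weight and is held up only by the wedge or the plug: if the wedge goes first it hangs on the plug, then drops when that is pulled.
- wedge_center (a point): Loose oak wedge 150 long, 40 wide, 39 high at the heel, 3 at the thin end, 0.11 kg, on the base board. Point: half-way along, 20 mm above its sole; x points to the thin end, inside; heel end 75 mm to -x, 33 mm clear of the board: grip it there across its width. Pull straight along -x, 8 to 16 N: the panel sinks 0.24 mm per mm and is off the thin end after 66 to 76 mm.
- plug_center (a point): Loose plug, 104 long, 0.09 kg: black ribbed head 50 long (x), 30 wide, 30 high, and a steel blade (16 by 14) standing 54 mm out of it to +x, level, in the socket on the showcase's left (+y) post and through the panel. Point: middle of the head; grip across its width. Comes out straight along its -x after 54 mm; a sprung roller resists with 8 to 16 N over the first 10 mm.
- socket (a point): Mouth of the plug's socket, in the front of the dark steel block on the showcase's left (+y) post, 95 mm above the table; 26 mm ahead of the plug's middle as found. Axes as the showcase's.
- tray: Open wooden parts tray, fixed on the table, outside 220 (its x) by 200 (its y) by 24 high, walls and floor 7 thick. Origin: under its middle, on the table.
- brass_cup: Brass tea-light cup, 63 across, 46 high, loose; origin under its middle. A bystander.
- tape: Roll of tape lying flat, 104 across, 25 high, loose; origin under its middle. A bystander.
- matches: Matchbox, 62 by 110 by 22 high, loose; origin under its middle. A bystander.

How it is judged:
On the way, in this order (a step that is already met when the one before it is completed fails the run):
1. the plug is out of its socket (its middle more than 85 mm from the mouth) while the panel still stands on the wedge (less than 4 mm down) (distance between plug_center and socket above 0.085 m and value of joint panel below 0.004 m), for 0.1 s.
2. the panel has come a little way down (4 to 10.5 mm) and has settled there on the wedge (value of joint panel between 0.004 and 0.0105 m and velocity of joint panel between -0.006 and 0.006 m/s), for 0.2 s.
3. the panel has come most of the way down (10.5 to 17 mm) and has settled there on the wedge (value of joint panel between 0.0105 and 0.017 m and velocity of joint panel between -0.006 and 0.006 m/s), for 0.2 s.
At the end, for the whole second after the job is handed in: The panel is shut (within 1.3 mm of the base board). The plug (middle at most 95 and 85 mm from the tray's middle along its length and width, at most 40 mm above the table) and the wedge (80, 80 and 42 mm) lie inside the tray, roughly level (within about 18 degrees), released (value of joint panel above 0.0185 m and x of plug_center in the frame of tray between -0.095 and 0.095 m and y of plug_center in the frame of tray between -0.085 and 0.085 m and z of plug_center in the frame of tray between 0.005 and 0.04 m and x of wedge_center in the frame of tray between -0.08 and 0.08 m and y of wedge_center in the frame of tray between -0.08 and 0.08 m and z of wedge_center in the frame of tray between 0.005 and 0.042 m and angle between wedge_center's own x axis and vertical between 1.25 and 1.9 rad and angle between plug_center's own x axis and vertical between 1.2 and 1.95 rad); the robot touches nothing.
It fails at once if the panel drops (faster than 0.3 m/s) (velocity of joint panel above 0.3 m/s).
It fails at once if the brass cup is moved by more than 30 mm (distance of brass_cup from where it was at the start of the episode above 0.03 m).
It fails at once if the roll of tape is moved by more than 30 mm (distance of tape from where it was at the start of the episode above 0.03 m).
It fails at once if the matchbox is moved by more than 30 mm (distance of matches from where it was at the start of the episode above 0.03 m).
It also fails if it takes over 72 s, if anything falls off the work surface, if the arm or the gripper's body presses on something with over 40 N, if the wrist force passes 120 N, or if a joint passes its speed limit or range.

ROBOT

A 6-joint arm with a two-finger parallel gripper is mounted at the origin on a cart in front of the work surface, level with it; the furniture and walls round the work are solid. World frame = base frame: x ahead of the robot, y to its left, z up, the work surface at z = 0. Lengths are in m, angles in rad, forces in N, time in s.
With the tool pointing down it reaches from about 0.35 to 0.95 m from the base axis. Payload 17.4 kg.
Tool frame: the origin (TCP) lies midway between the tips of the shut fingers; the grasp point (between the pads) lies behind it (robot.pinch_z is the z of the grasp point in the tool frame, in m); z points along the fingers, y is the direction in which the jaws open and shut (so a half turn about z gives the same grasp; the last joint's range is limited). The gripper opens to 93 mm and grips with 3 to 60 N. Pads are 15 mm wide; open, the fingers measure 128 mm over their backs; the gripper's body (75 mm by 188 mm) begins 65 mm behind the grasp point.
Start: joints at [1.118, 0.116, 1.442, -0, 1.584, -0.038], TCP at [0.272, 0.618, 0.219] pointing down, gripper open.
Joint ranges: [-2.83, 2.83], [-0.83, 2.19], [0.07, 2.5], [-1.14, 4.28], [0.01, 3], [-2.97, 2.97]. Speed limits (rad/s): [1.89, 1.89, 2.22, 3.14, 3.14, 3.14].

INTERFACE

Orientations are given as a unit quaternion [w, x, y, z].
In Python, from workcell import robot gives the robot as it stands.
- The arm moves only by the tool apply_moves, never from a script. Its argument "steps" is a list of rows, each a list of 2 entries, a list of its own where there are three numbers: the shift along the world's x, y, z in mm, then the turn about the world's z in degrees. In form: [[[dx, dy, dz], roll], ...]. A call has 1 to 20 rows; each row shifts and turns the commanded pose from where the row before left it; what a row does not reach is not made up. A row lasts 1/10 s, in which the tool goes at most 50 mm and 8.59 degrees, less where a joint would pass 70% of its speed; a pose out of reach is approached as far as the arm can. A call is refused whole if a number of a shift passes 50 or a number of a turn 8.59, either way. A call with a gripper value outside its range is refused whole. "gripper" is the closure, from 0 (fully open) to 1 (shut), set as the call begins (left out, the last holds). The fingers move at their own pace and stop on an object; "force" is the grip in N (left out, the last holds). Time passes only in rows, so rows that do not move let the fingers close. It gives the time, the measured TCP pose, the force and the opening at its end, in the units of the state.
- robot.state(): the state, without advancing time (a new reading comes with each control period).
- robot.grab_frame(name): name is "side" or "top" or "wrist"; returns a dict with "pixels" (420x560x3 uint8, red, green, blue), "range_z" (420x560 float32, m along the optical axis (not along the pixel's ray), 0 where there is no reading), "camera_matrix" (3x3 intrinsics, pixels), "position" and "orientation" of the camera in the world; the wrist camera has in their place "T_tool_cam" (4x4, takes a point from camera to tool coordinates, whose origin is the TCP and whose axes are the flange's). Camera axes: x right, y down, z forward; pixel columns grow to the right and rows downward; lengths in m; the calibration is good to about 2 mm. A picture is of the moment at which its call begins: read the wrist's pose just before it.
- robot.close_job(): hands the job in, once; it reports no verdict.
The state is a dict: "time": time; "q": joint angles; "qd": joint speeds; "effort": joint torques, N m; "tool_pos": TCP position; "tool_rot": TCP orientation; "contact_force": force on the tool from outside, world axes, zero at the start; "wrist_torque": the same for the moment, N m; "width": finger opening in m.
Only numpy, scipy, OpenCV 4.12 (cv2) and the standard library are available. Lean on these libraries where they do the work, as an engineer would, in place of code of your own. Each camera call takes 0.05 s, during which the arm holds its last target.

## Working session

There is one attempt and no reset: what is moved stays moved. The work goes in short steps, Python scripts to look and compute and a tool call to move; the robot and the scene stay as the last step left them, time stands still between calls to the robot, and variables do not carry over. Pictures are saved under pics/ and viewed, and the job is handed in when it is done.

Besides the shell and the picture viewer there is one more tool, called after "Request:" by a JSON object that holds its "api" and its "payload", one argument or row to a line. apply_moves: Moves the arm, as the interface text tells. Its arguments: {"type":"object","properties":{"steps":{"type":"array","items":{"type":"array"}},"gripper":{"type":"number"},"force":{"type":"number"}},"required":["steps"]}

```bash
ls; mkdir -p pics; cat > h.py <<'E'
import numpy as np, cv2
from scipy.spatial.transform import Rotation as R
from workcell import robot
def q2R(q): return R.from_quat([q[1],q[2],q[3],q[0]]).as_matrix()
def grab(name,fn):
    s=robot.state(); f=robot.grab_frame(name)
    if name=="wrist":
        T=np.eye(4);T[:3,:3]=q2R(s["tool_rot"]);T[:3,3]=s["tool_pos"];T=T@np.array(f["T_tool_cam"])
    else:
        T=np.eye(4);o=np.array(f["orientation"]);T[:3,:3]=o if o.shape==(3,3) else q2R(o);T[:3,3]=f["position"]
    cv2.imwrite(fn+".png",f["pixels"][:,:,::-1]); np.savez(fn+".npz",T=T,K=f["camera_matrix"],px=f["pixels"],rz=f["range_z"])
    return f,T
def load(fn): d=np.load(fn+".npz"); return d["T"],d["K"],d["px"],d["rz"]
def P(T,K,rz,u,v,z=None):
    z=rz[v,u] if z is None else z
    c=np.array([(u-K[0,2])/K[0,0]*z,(v-K[1,2])/K[1,1]*z,z]); return T[:3,:3]@c+T[:3,3]
def cloud(T,K,rz):
    v,u=np.mgrid[:rz.shape[0],:rz.shape[1]]
    c=np.stack([(u-K[0,2])/K[0,0]*rz,(v-K[1,2])/K[1,1]*rz,rz],-1); return c@T[:3,:3].T+T[:3,3]
def ray_z(T,K,u,v,h):
    d=T[:3,:3]@np.array([(u-K[0,2])/K[0,0],(v-K[1,2])/K[1,1],1]); t=(h-T[2,3])/d[2]; return T[:3,3]+t*d
E
python3 - <<'E'
from h import *
print(robot.state(), robot.pinch_z)
for n in ["side","top","wrist"]:
    f,T=grab(n,"pics/a_"+n); print(n,np.round(T,3).tolist(),f["camera_matrix"].tolist())
E
```

```text
pics
{'time': 0.0, 'q': array([ 1.11822446e+00,  1.16476325e-01,  1.44225729e+00, -2.66087729e-06,
        1.58399186e+00, -3.78041066e-02]), 'qd': array([ 0.00042486,  0.00038974,  0.00154092, -0.00156511, -0.00057013,
       -0.00274248]), 'effort': array([ 6.06910864e-03, -7.21270680e+01, -6.22589350e+01,  7.82849779e-02,
        2.42128735e-02, -9.35924891e-05]), 'tool_pos': array([0.27193339, 0.6175811 , 0.21791665]), 'tool_rot': array([-1.36198459e-04,  2.05900527e-01,  9.78572763e-01, -5.49790094e-04]), 'contact_force': array([-0.72301519, -0.55292633, -0.08518841]), 'wrist_torque': array([-0.0269608 ,  0.03649135,  0.03998333]), 'width': 0.09300406854353317} -0.0188
side [[0.748, -0.276, 0.603, -0.008], [-0.663, -0.313, 0.68, -0.602], [0.001, -0.909, -0.417, 0.491], [0.0, 0.0, 0.0, 1.0]] [[413.43463753491295, 0.0, 282.82247301999166], [0.0, 413.43463753491295, 203.9765066872325], [0.0, 0.0, 1.0]]
top [[0.118, -0.86, 0.497, -0.059], [-0.993, -0.099, 0.065, -0.04], [-0.007, -0.501, -0.865, 1.215], [0.0, 0.0, 0.0, 1.0]] [[538.1883583557536, 0.0, 275.78567905494043], [0.0, 538.1883583557536, 213.3473340748612], [0.0, 0.0, 1.0]]
wrist [[0.403, 0.888, 0.223, 0.21], [0.915, -0.39, -0.099, 0.643], [-0.001, 0.244, -0.97, 0.385], [0.0, 0.0, 0.0, 1.0]] [[297.9996527189399, 0.0, 283.6970156747224], [0.0, 297.9996527189399, 208.0995065105861], [0.0, 0.0, 1.0]]
```

View pics/a_side.png

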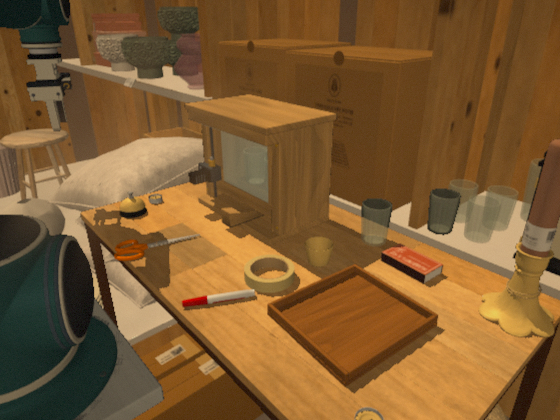

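View pics/a_top.png

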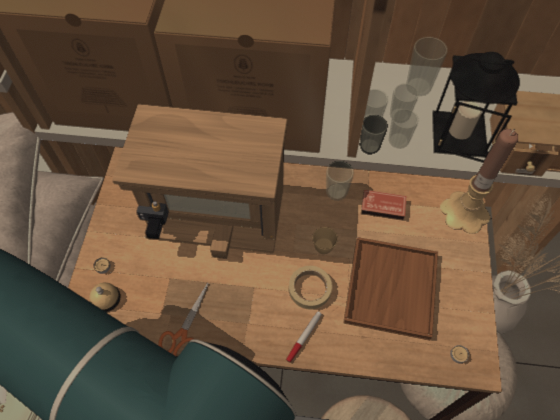

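View pics/a_wrist.png

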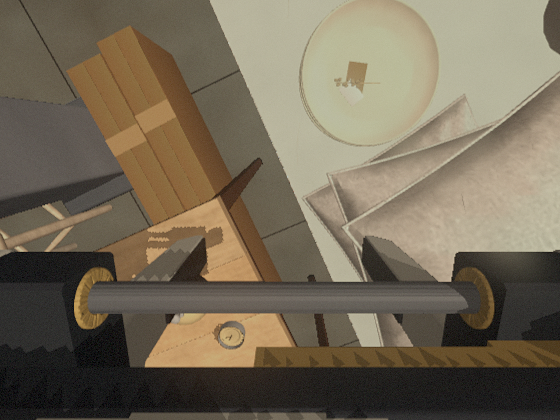

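```bash
python3 - <<'E'
from h import *
T,K,px,rz=load("pics/a_top")
cv2.imwrite("pics/top_z.png",cv2.resize(px[100:280,90:300,::-1],None,fx=3.5,fy=3.3,interpolation=3)[:600])
T,K,px,rz=load("pics/a_side")
cv2.imwrite("pics/side_z.png",cv2.resize(px[90:250,175:345,::-1],None,fx=4.5,fy=3.7,interpolation=3)[:600])
E
```

```text
(no output)
```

View pics/top_z.png

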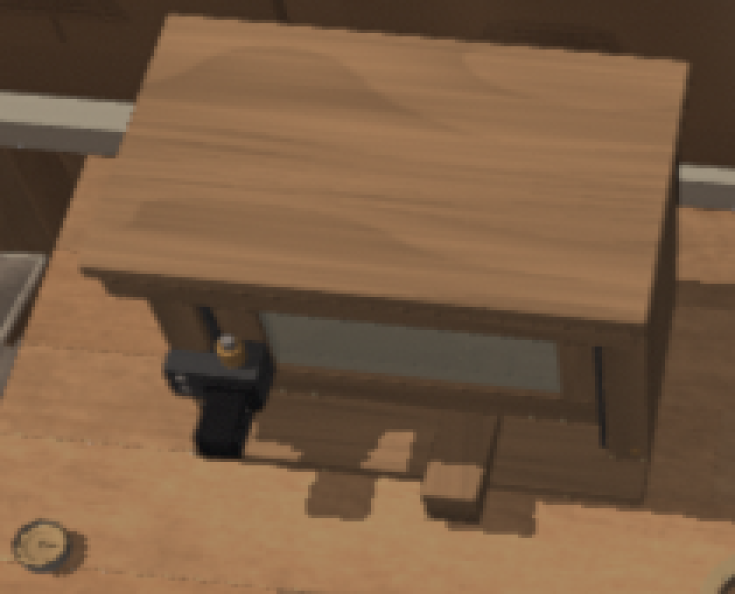

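View pics/side_z.png

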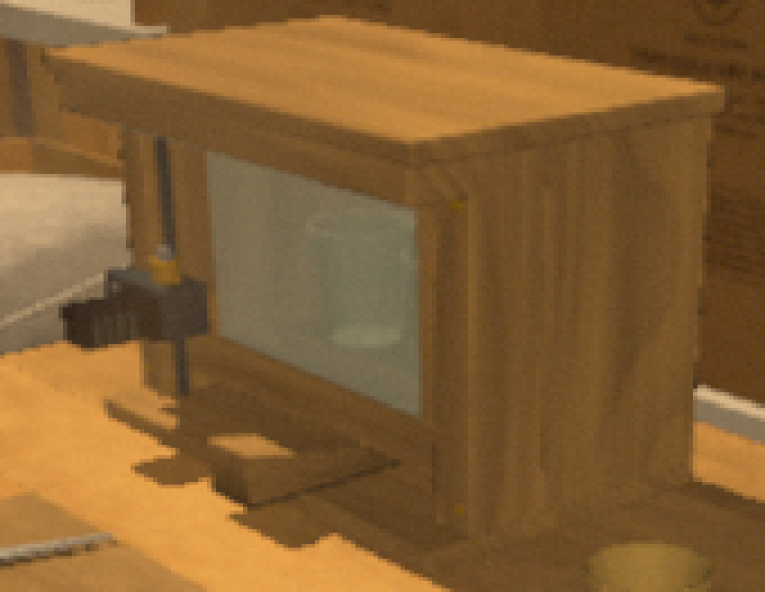

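```bash
python3 - <<'E'
from h import *
for n in ["top","side"]:
    T,K,px,rz=load("pics/a_"+n); C=cloud(T,K,rz)
    m=(rz>0)&(abs(C[...,2]-0.282)<0.006)&(C[...,0]>.4)&(C[...,0]<1.1)&(abs(C[...,1]-0.2)<.4)
    nl,lab,st,cen=cv2.connectedComponentsWithStats(m.astype(np.uint8)); k=1+st[1:,4].argmax()
    p=C[lab==k]; r=cv2.minAreaRect(p[:,:2].astype(np.float32)); print(n,"top z",np.median(p[:,2]),r,cv2.boxPoints(r).tolist())
    # black: plug head
    g=px.astype(int); 
    d=(g.max(-1)<45)&(rz>0)&(C[...,2]>.06)&(C[...,2]<.125)&(C[...,0]>.4)&(C[...,0]<.8)&(C[...,1]>0.1)&(C[...,1]<.5)
    nl,lab,st,cen=cv2.connectedComponentsWithStats(d.astype(np.uint8))
    for i in range(1,nl):
        if st[i,4]>20:
            p=C[lab==i]; print(" dark",st[i],p.min(0).round(3),p.max(0).round(3),np.median(p,0).round(3))
# sample points in top
T,K,px,rz=load("pics/a_top"); C=cloud(T,K,rz)
def zz(x,y): return int(90+x/3.5),int(100+y/3.3)
for nm,pts in dict(headback=[(197,452),(240,457)],headtop=[(225,400),(220,440)],blk=[(190,370),(250,375)],heel=[(425,485),(485,492),(440,475),(480,470),(440,505)],board=[(300,430),(560,480)]).items():
    for p in pts: print(nm,zz(*p),C[zz(*p)[1],zz(*p)[0]].round(3))
E
```

```text
top top z 0.2821976416466482 ((0.6215869784355164, 0.20795084536075592), (0.3448198735713959, 0.2178177684545517), 89.2908706665039) [[0.5105526447296143, 0.03690199553966522], [0.72835373878479, 0.03420622646808624], [0.7326213121414185, 0.3789997100830078], [0.5148202180862427, 0.3816954493522644]]
 dark [143 203  26  36 470] [0.487 0.307 0.076] [0.576 0.358 0.121] [0.524 0.319 0.109]
side top z 0.2824337501109443 ((0.6211669445037842, 0.20725899934768677), (0.345857709646225, 0.2117285132408142), 89.247802734375) [[0.513041615486145, 0.03573483228683472], [0.7247518301010132, 0.03295525908470154], [0.7292922735214233, 0.3787831664085388], [0.5175820589065552, 0.381562739610672]]
headback (146, 236) [0.487 0.338 0.1  ]
headback (158, 238) [0.492 0.314 0.085]
headtop (154, 221) [0.522 0.325 0.112]
headtop (152, 233) [0.491 0.323 0.11 ]
blk (144, 212) [0.54  0.352 0.118]
blk (161, 213) [0.545 0.313 0.112]
heel (211, 246) [0.502 0.192 0.052]
heel (228, 249) [0.512 0.154 0.023]
heel (215, 243) [0.512 0.184 0.049]
heel (227, 242) [0.517 0.155 0.05 ]
heel (215, 253) [0.492 0.182 0.035]
board (175, 230) [0.552 0.297 0.018]
board (250, 245) [0.532 0.103 0.017]
```

```bash
python3 - <<'E'
from h import *
pts=[]
for n in ["top","side","wrist"]:
    T,K,px,rz=load("pics/a_"+n); C=cloud(T,K,rz)[rz>0]; pts.append(C.reshape(-1,3))
C=np.concatenate(pts)
# max-z map
for x0 in np.arange(-.2,1.5,.1):
    row=[]
    for y0 in np.arange(-1.2,1.7,.1):
        m=(abs(C[:,0]-x0)<.05)&(abs(C[:,1]-y0)<.05)
        row.append("%4d"%(1000*np.percentile(C[m,2],99)) if m.sum()>3 else "   .")
    print("%.1f"%x0,"".join(row))
E
```

```text
-0.2    .   .   .   .   .   .   .   .   .   .   .-744-646-647-460-451-451-744-545-544   .   .   .   .   .   .   .   .   .
-0.1    .   .   .   .   .   .   .   .   .   .   .   .   .-265-460-450-451-744-545-544-544-544   .   .   .   .   .   .   .
0.0    .   .   .   .   .   .   .   .   .   .   . 234 668 667 646 615-450-743-545-544-464-465-466-467-544   .   .   .   .
0.1    .   .   .   .   .   .   .-743-622-545   1 223 668 664 644 627-451-743-544-466-466-475-473-465-545-545-546   .   .
0.2    .   .   .   .   .   .-748   4   4   1   2   0   2   0 595 609 578 480 393-466-468-470-477-465-545-416-303-288-304
0.3    .   .   .   .-740-543-536   4  15  21   4  15  17   5  11   9 502 507 481 344-265-463-127-124-169-425-305-285-307
0.4    .   .-739-737-579-530-525   5   4  25  25  27  27   5   7   5  61  15-425 -42 -27 -26 -33 -56-116-545-345-329-544
0.5    .   .-737-736-569-526   .   4  23  25  25  45 283 285 284 284 283  13-425 -31   0   5   7 -13   .   .-545-544-543
0.6    .   .-738-736-264 -75 -71   8  20  26  26  46 283 285 285 285 284   5-544 -30  15  29  27   8   .   .   .   .   .
0.7    . 
[... 258 characters left out ...]
131 133 295 312 105 106 513 400 401 401 401 407 408 407 528 520 400 419 418 204 377 389 391 391
1.0    .-746-736-746-231 133 132 268 298 107 107 516 400 400 399 398 406 406 406 536   .   . 422   . 204 392 525 521 389
1.1    .-742-736   .-372  13  13  11 161 160  12 517 398 399 399 399 406 406 406 539   .   .-542-542   . 526 525 392 205
1.2    .   .   .   .-513 203 268 261 252 363 517 516 220 528 530 532 534 536 538 540   .   .   .   .-300 520 555 557 559
1.3    .   .   .   .   .   .   .   .   .   .   . 188   .   .   .   . 535 536   .   .   .   .   .   .   .   .   .   .   .
1.4    .   .   .   .   .   .   .   .   .   .   .   .   .   .   .   .   .   .   .   .   .   .   .   .   .   .   .   .   .
```

Request:
{"api": "apply_moves", "payload": {
  "steps": [
    [[0, 0, 50], 0],
    [[0, 0, 50], 0],
    [[0, 0, 50], 0],
    [[0, 0, 50], 0],
    [[0, 0, 0], 0]
  ]
}}

```text
time: 0.65
tool_pos: [0.2721, 0.6179, 0.4265]
tool_rot: [0.001, 0.206, 0.979, 0.005]
contact_force: [0.0, -0.7, -0.2]
width: 0.0929
```

Request:
{"api": "apply_moves", "payload": {
  "steps": [
    [[16, 37, 0], 0],
    [[16, 37, 0], 0],
    [[16, 37, 0], 0],
    [[16, 37, 0], 0],
    [[16, 37, 0], 0],
    [[16, 37, 0], 0],
    [[0, 0, 0], 0]
  ]
}}

```text
time: 1.35
tool_pos: [0.358, 0.8159, 0.4156]
tool_rot: [-0.001, 0.206, 0.979, -0.003]
contact_force: [0.4, 0.4, -1.8]
width: 0.093
```

```bash
python3 -c "
from h import *
s=robot.state();print(s['q'].round(3),q2R(s['tool_rot']).round(3),s['tool_pos'])"
```

```text
[ 1.129  0.764  0.268 -0.     2.115 -0.027] [[-0.915  0.403 -0.002]
 [ 0.403  0.915 -0.005]
 [ 0.    -0.005 -1.   ]] [0.35801646 0.81591479 0.41564939]
```

Request:
{"api": "apply_moves", "payload": {
  "steps": [
    [[16, 37, 0], 0],
    [[16, 37, 0], 0],
    [[16, 37, 0], 0],
    [[16, 37, 0], 0],
    [[0, 0, 0], 0],
    [[0, 0, 0], 0]
  ]
}}

```text
time: 1.95
tool_pos: [0.3838, 0.8768, 0.3731]
tool_rot: [0.007, 0.206, 0.978, 0.033]
contact_force: [-0.2, 0.3, 1.6]
width: 0.0931
```

```bash
python3 -c "
from h import *
s=robot.state();print(s['q'].round(3),q2R(s['tool_rot']).round(3),s['tool_pos'])"
```

```text
[ 1.131e+00  9.310e-01  7.600e-02  2.000e-03  2.068e+00 -2.400e-02] [[-0.915  0.402  0.027]
 [ 0.403  0.913  0.061]
 [ 0.     0.067 -0.998]] [0.38378398 0.87677492 0.37314273]
```

Request:
{"api": "apply_moves", "payload": {
  "steps": [
    [[16, 37, 0], 0],
    [[16, 37, 0], 0],
    [[16, 37, 0], 0],
    [[16, 37, 0], 0],
    [[16, 37, 0], 0],
    [[16, 37, 0], 0],
    [[16, 37, 0], 0],
    [[16, 37, 0], 0]
  ]
}}

```text
time: 2.75
tool_pos: [0.427, 0.9787, 0.2704]
tool_rot: [0.026, 0.204, 0.971, 0.123]
contact_force: [1.1, 0.4, -0.0]
width: 0.0927
```

```bash
cat > st.py <<'E'
from h import *
s=robot.state();M=q2R(s['tool_rot']);print("t",round(s['time'],2),"q",s['q'].round(3),"pos",s['tool_pos'].round(4),"toolz",M[:,2].round(3),"tooly",M[:,1].round(3),"tilt",np.degrees(np.arccos(-M[2,2])).round(1),"F",np.round(s['contact_force'],1),"w",round(s['width'],4))
E
python3 st.py
```

```text
t 2.75 q [ 1.134  1.047  0.074  0.006  1.769 -0.02 ] pos [0.427  0.9787 0.2704] toolz [ 0.1    0.228 -0.969] tooly [0.39  0.886 0.249] tilt 14.4 F [ 1.1  0.4 -0. ] w 0.0927
```

Request:
{"api": "apply_moves", "payload": {
  "steps": [
    [[-16, -37, 30], 0],
    [[-16, -37, 30], 0],
    [[-16, -37, 30], 0],
    [[-16, -37, 0], 8.5],
    [[-16, -37, 0], 8.5],
    [[0, 0, 0], 8.5],
    [[0, 0, 0], 8.5],
    [[0, 0, 0], 8.5],
    [[0, 0, 0], 8.5],
    [[0, 0, 0], 8.5],
    [[0, 0, 0], 8.5],
    [[0, 0, 0], 8.5],
    [[0, 0, 0], 8.5],
    [[0, 0, 0], 8.5],
    [[0, 0, 0], 8.5],
    [[0, 0, 0], 8.5],
    [[0, 0, 0], 8.5],
    [[0, 0, 0], 8.5],
    [[0, 0, 0], 8.5]
  ]
}}

```text
time: 4.65
tool_pos: [0.3606, 0.8241, 0.3438]
tool_rot: [0.102, 0.82, -0.559, -0.07]
contact_force: [0.5, 0.2, 0.4]
width: 0.0928
```

```bash
python3 st.py
```

```text
t 4.65 q [ 1.077  0.934  0.137  0.205  2.25  -2.325] pos [0.3606 0.8241 0.3438] toolz [-0.228 -0.089 -0.97 ] tooly [-0.902 -0.355  0.244] tilt 14.1 F [0.5 0.2 0.4] w 0.0928
```

Request:
{"api": "apply_moves", "payload": {
  "steps": [
    [[0, 0, 0], 8.5],
    [[0, 0, 0], 8.5],
    [[0, 0, 0], 8.5],
    [[0, 0, 0], 8.5],
    [[0, 0, 0], 0]
  ]
}}

```text
time: 5.15
tool_pos: [0.3553, 0.8158, 0.3381]
tool_rot: [0.114, 0.947, -0.297, -0.037]
contact_force: [-0.1, -0.3, -0.1]
width: 0.0932
```

```bash
python3 st.py
```

```text
t 5.15 q [ 1.118  0.978  0.074  0.053  2.327 -2.954] pos [0.3553 0.8158 0.3381] toolz [-0.138 -0.194 -0.971] tooly [-0.555 -0.797  0.238] tilt 13.8 F [-0.1 -0.3 -0.1] w 0.0932
```

Request:
{"api": "apply_moves", "payload": {
  "steps": [
    [[16, 37, 0], 0],
    [[16, 37, 0], 0],
    [[16, 37, 0], 0],
    [[16, 37, 0], 0],
    [[0, 0, 0], 0]
  ]
}}

```text
time: 5.65
tool_pos: [0.3739, 0.8609, 0.2801]
tool_rot: [0.075, 0.95, -0.301, -0.034]
contact_force: [0.1, -0.1, -0.9]
width: 0.093
```

```bash
python3 st.py
```

```text
t 5.65 q [ 1.119  1.032  0.075  0.056  2.193 -2.951] pos [0.3739 0.8609 0.2801] toolz [-0.11  -0.123 -0.986] tooly [-0.566 -0.808  0.164] tilt 9.5 F [ 0.1 -0.1 -0.9] w 0.093
```

Request:
{"api": "apply_moves", "payload": {
  "steps": [
    [[16, 37, 10], 0],
    [[16, 37, 10], 0],
    [[16, 37, 10], 0],
    [[16, 37, 10], 0],
    [[16, 37, 10], 0],
    [[16, 37, 10], 0],
    [[0, 0, 0], 0]
  ]
}}

```text
time: 6.35
tool_pos: [0.3919, 0.911, 0.2566]
tool_rot: [0.002, 0.953, -0.302, -0.027]
contact_force: [-0.5, -0.5, -0.2]
width: 0.093
```

```bash
python3 st.py
```

```text
t 6.35 q [ 1.123  1.052  0.074  0.059  2.026 -2.95 ] pos [0.3919 0.911  0.2566] toolz [-0.053  0.012 -0.999] tooly [-0.576 -0.817  0.02 ] tilt 3.1 F [-0.5 -0.5 -0.2] w 0.093
```

Request:
{"api": "apply_moves", "payload": {
  "steps": [
    [[-16, -37, 30], 0],
    [[-16, -37, 30], 0],
    [[-16, -37, 30], -8.5],
    [[0, 0, 0], -8.5],
    [[0, 0, 0], -8.5],
    [[0, 0, 0], -8.5],
    [[0, 0, 0], -8.5],
    [[0, 0, 0], -8.5],
    [[0, 0, 0], -8.5],
    [[0, 0, 0], -8.5],
    [[0, 0, 0], -8.5],
    [[0, 0, 0], -3.5],
    [[0, 0, 0], 0]
  ]
}}

```text
time: 7.65
tool_pos: [0.3555, 0.8265, 0.3304]
tool_rot: [0.016, -0.536, 0.844, 0.022]
contact_force: [-0.2, -0.6, 0.6]
width: 0.093
```

```bash
python3 st.py
```

```text
t 7.65 q [ 1.129  0.629  0.613  0.021  1.849 -1.568] pos [0.3555 0.8265 0.3304] toolz [ 0.003  0.054 -0.999] tooly [-0.906  0.424  0.02 ] tilt 3.1 F [-0.2 -0.6  0.6] w 0.093
```

Request:
{"api": "apply_moves", "payload": {
  "steps": [
    [[16, 37, 20], 0],
    [[16, 37, 20], 0],
    [[16, 37, 20], 0],
    [[16, 37, 15], 0],
    [[16, 37, 15], 0],
    [[16, 37, 15], 0],
    [[16, 37, 15], 0],
    [[16, 37, 15], 0],
    [[16, 37, 15], 0],
    [[16, 37, 15], 0],
    [[16, 37, 15], 0],
    [[16, 37, 15], 0],
    [[16, 37, 15], 0],
    [[0, 0, 0], 0]
  ]
}}

```text
time: 9.05
tool_pos: [0.4173, 0.972, 0.3468]
tool_rot: [0.13, -0.529, 0.833, 0.1]
contact_force: [0.3, 0.9, 1.6]
width: 0.0929
```

```bash
python3 st.py
```

```text
t 9.05 q [ 1.133  0.977  0.073  0.03   1.763 -1.559] pos [0.4173 0.972  0.3468] toolz [ 0.11   0.305 -0.946] tooly [-0.907  0.421  0.03 ] tilt 18.9 F [0.3 0.9 1.6] w 0.0929
```

Request:
{"api": "apply_moves", "payload": {
  "steps": [
    [[16, 37, 15], 0],
    [[16, 37, 15], 0],
    [[16, 37, 15], 0],
    [[16, 37, 15], 0],
    [[16, 37, 15], 0],
    [[16, 37, 15], 0],
    [[16, 37, 15], 0],
    [[16, 37, 15], 0],
    [[0, 0, 0], 0]
  ]
}}

```text
time: 9.95
tool_pos: [0.4463, 1.0408, 0.3441]
tool_rot: [0.218, -0.515, 0.813, 0.161]
contact_force: [-0.3, 0.5, -0.6]
width: 0.0932
```

```bash
python3 st.py
```

```text
t 9.95 q [ 1.134  1.009  0.073  0.034  1.513 -1.558] pos [0.4463 1.0408 0.3441] toolz [ 0.189  0.485 -0.854] tooly [-0.908  0.418  0.037] tilt 31.4 F [-0.3  0.5 -0.6] w 0.0932
```

Request:
{"api": "apply_moves", "payload": {
  "steps": [
    [[-15, -45, 0], 0],
    [[-15, -45, 0], 0],
    [[-10, -45, 0], -4],
    [[-10, -45, 0], -5],
    [[-10, -45, 0], -5],
    [[-10, -45, 0], -5],
    [[-10, -45, 0], -5],
    [[-10, -45, 0], -5],
    [[-10, -45, 0], -5],
    [[-10, -45, 0], -5],
    [[0, -45, 0], -5],
    [[0, -45, 0], -5],
    [[0, -45, 0], -6],
    [[0, -45, 0], -6],
    [[0, -45, -20], -5],
    [[0, 0, -20], 0],
    [[0, 0, 0], 0]
  ]
}}

```text
time: 11.65
tool_pos: [0.363, 0.4516, 0.3086]
tool_rot: [0.268, -0.012, 0.963, 0.022]
contact_force: [0.2, -0.5, 0.1]
width: 0.093
```

```bash
python3 st.py; python3 - <<'E'
from h import *
for n in ["side","top","wrist"]: grab(n,"pics/b_"+n)
E
```

```text
t 11.65 q [ 1.075 -0.316  1.768 -0.454  1.385 -0.504] pos [0.363  0.4516 0.3086] toolz [ 0.516  0.049 -0.855] tooly [-0.035  0.999  0.037] tilt 31.2 F [ 0.2 -0.5  0.1] w 0.093
```

View pics/b_wrist.png

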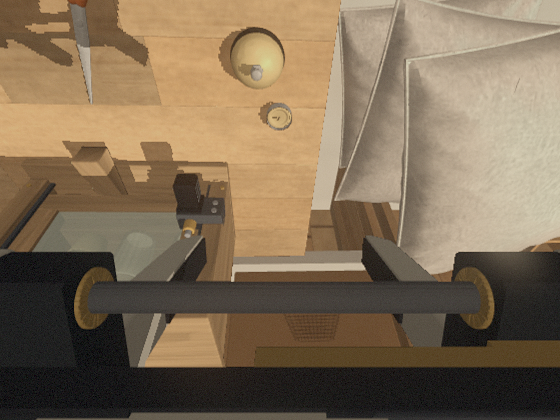

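View pics/b_side.png

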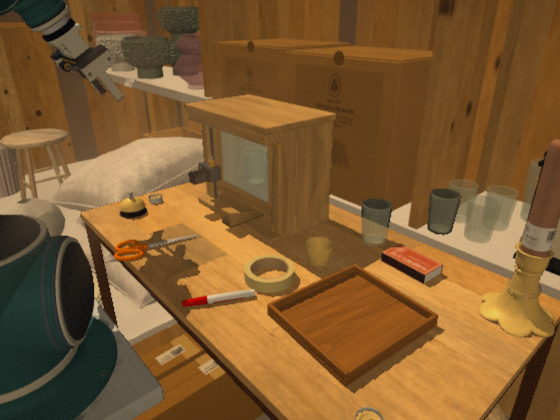

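Request:
{"api": "apply_moves", "payload": {
  "steps": [
    [[-10, -45, 0], -1],
    [[-10, -45, 0], -1],
    [[0, -45, 0], -0.7],
    [[0, 0, 0], 0],
    [[0, 0, 0], 0]
  ]
}}

```text
time: 12.3
tool_pos: [0.3436, 0.3179, 0.3115]
tool_rot: [0.27, 0.011, 0.963, 0.018]
contact_force: [0.4, -0.5, 0.5]
width: 0.0928
```

```bash
python3 st.py; python3 - <<'E'
from h import *
grab("wrist","pics/c_wrist");grab("top","pics/c_top")
E
```

```text
t 12.3 q [ 0.958 -0.608  1.961 -0.425  1.441 -0.609] pos [0.3436 0.3179 0.3115] toolz [ 0.52   0.028 -0.854] tooly [0.012 0.999 0.04 ] tilt 31.4 F [ 0.4 -0.5  0.5] w 0.0928
```

View pics/c_wrist.png

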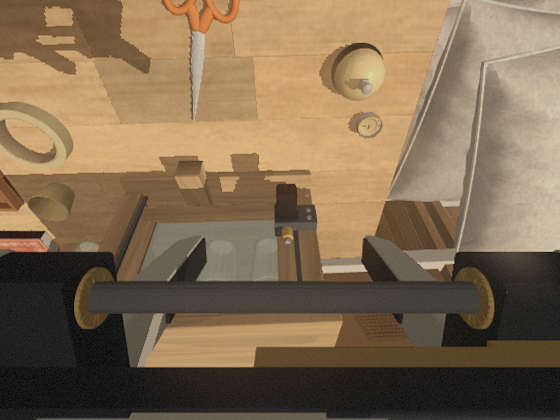

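View pics/c_top.png

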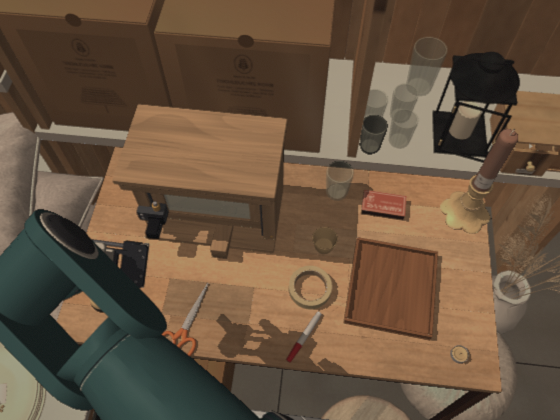

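```bash
python3 - <<'E'
from h import *
T,K,px,rz=load("pics/c_wrist")
cv2.imwrite("pics/c_z.png",cv2.resize(px[145:245,165:325,::-1],None,fx=5,fy=5,interpolation=3))
for n in ["c_wrist","a_wrist","b_wrist","c_top","a_side"]:
    T,K,px,rz=load("pics/"+n); C=cloud(T,K,rz); g=px.astype(int)
    inb=(rz>0)&(C[...,0]>.47)&(C[...,0]<.56)
    # plug: dark upward; height band .1-.116
    m=inb&(g.max(-1)<60)&(C[...,2]>.102)&(C[...,2]<.118)&(C[...,1]>.29)&(C[...,1]<.37)&(C[...,0]<.535)
    if m.sum()>10: print(n,"plugtop",m.sum(),np.percentile(C[m],[2,50,98],axis=0).round(4).tolist())
    m=inb&(g.max(-1)<60)&(C[...,2]>.07)&(C[...,2]<.118)&(C[...,1]>.29)&(C[...,1]<.37)&(C[...,0]<.535)
    if m.sum()>10: print(n,"plug",m.sum(),np.percentile(C[m],[2,50,98],axis=0).round(4).tolist())
    m=(rz>0)&(C[...,0]>.48)&(C[...,0]<.525)&(C[...,2]>.040)&(C[...,2]<.06)&(C[...,1]>.13)&(C[...,1]<.23)
    if m.sum()>10:
        print(n,"wedgetop",m.sum(),np.percentile(C[m],[2,50,98],axis=0).round(4).tolist())
    m=(rz>0)&(C[...,0]>.47)&(C[...,0]<.507)&(C[...,2]>.02)&(C[...,2]<.06)&(C[...,1]>.13)&(C[...,1]<.23)
    if m.sum()>10:
        print(n,"heel",m.sum(),np.percentile(C[m],[2,50,98],axis=0).round(4).tolist())
E
```

```text
c_wrist plugtop 212 [[0.49, 0.3095, 0.103], [0.5257, 0.3215, 0.111], [0.5346, 0.3426, 0.1136]]
c_wrist plug 228 [[0.4893, 0.3092, 0.0893], [0.5262, 0.3213, 0.1109], [0.5345, 0.3427, 0.1136]]
c_wrist wedgetop 536 [[0.489, 0.1553, 0.0411], [0.499, 0.1754, 0.0515], [0.5237, 0.1935, 0.0564]]
c_wrist heel 572 [[0.4889, 0.1555, 0.0208], [0.4906, 0.1761, 0.0462], [0.5063, 0.1937, 0.0564]]
b_wrist plugtop 525 [[0.4886, 0.3134, 0.1041], [0.5132, 0.3274, 0.1109], [0.5343, 0.3419, 0.1133]]
b_wrist plug 638 [[0.4883, 0.3136, 0.0854], [0.5113, 0.328, 0.1107], [0.5343, 0.3433, 0.1132]]
b_wrist wedgetop 667 [[0.4893, 0.1563, 0.0408], [0.4999, 0.1778, 0.0511], [0.523, 0.1939, 0.0563]]
b_wrist heel 710 [[0.4891, 0.1567, 0.0211], [0.491, 0.179, 0.0453], [0.5058, 0.194, 0.0563]]
c_top plugtop 251 [[0.4876, 0.3103, 0.1031], [0.5118, 0.3243, 0.1095], [0.5339, 0.3396, 0.1154]]
c_top plug 325 [[0.4873, 0.3094, 0.086], [0.5103, 0.322, 0.1088], [0.5342, 0.3394, 0.1153]]
c_top wedgetop 239 [[0.4883, 0.1541, 0.0418], [0.5024, 0.1727, 0.0509], [0.5239, 0.1925, 0.0568]]
c_top heel 207 [[0.4876, 0.154, 0.021], [0.4914, 0.173, 0.0498], [0.5065, 0.1925, 0.0568]]
a_side plugtop 26 [[0.4892, 0.3143, 0.1034], [0.4916, 0.3251, 0.1082], [0.5086, 0.3353, 0.1116]]
a_side plug 46 [[0.4886, 0.3145, 0.0888], [0.4909, 0.3251, 0.1038], [0.5081, 0.3357, 0.1112]]
a_side wedgetop 162 [[0.4896, 0.1537, 0.0404], [0.4988, 0.1655, 0.0495], [0.5228, 0.1918, 0.0554]]
a_side heel 210 [[0.4893, 0.1533, 0.0206], [0.4921, 0.1637, 0.0406], [0.5067, 0.192, 0.0553]]
```

View pics/c_z.png

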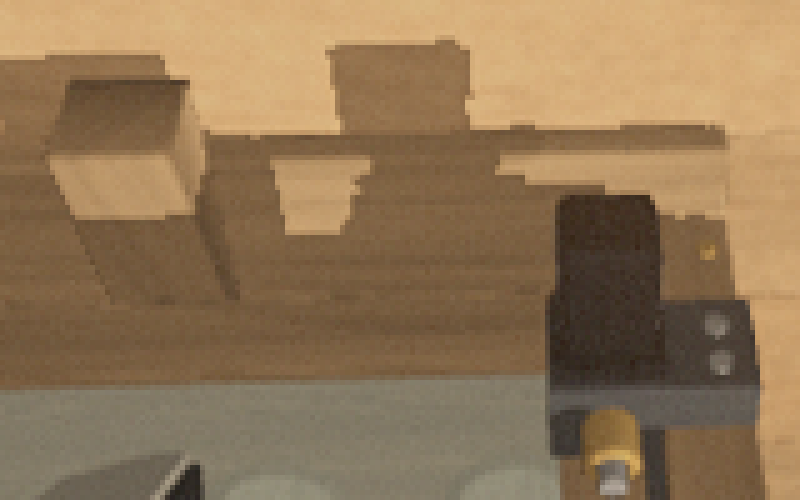

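Request:
{"api": "apply_moves", "payload": {
  "steps": [
    [[27, 2, -32], 0],
    [[27, 1, -32], 0],
    [[27, 1, -32], 0],
    [[27, 1, -32], 0],
    [[16, 1, -26], 0],
    [[16, 1, -26], 0],
    [[16, 1, -26], 0],
    [[0, 0, 0], 0],
    [[0, 0, 0], 0]
  ]
}}

```text
time: 13.3
tool_pos: [0.4994, 0.3265, 0.1031]
tool_rot: [0.268, 0.01, 0.963, 0.016]
contact_force: [-0.1, -0.3, 0.7]
width: 0.0928
```

```bash
python3 st.py; python3 - <<'E'
from h import *
grab("wrist","pics/d_wrist")
E
```

```text
t 13.3 q [ 0.695 -0.259  2.059 -0.399  0.931 -0.681] pos [0.4994 0.3265 0.1031] toolz [ 0.517  0.025 -0.856] tooly [0.011 0.999 0.036] tilt 31.2 F [-0.1 -0.3  0.7] w 0.0928
```

View pics/d_wrist.png

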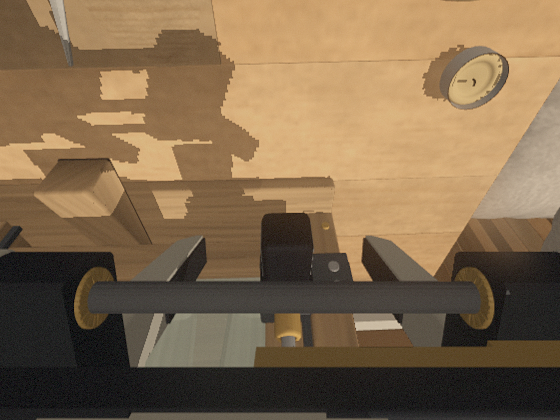

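Request:
{"api": "apply_moves", "payload": {
  "steps": [
    [[7, 0, -12], 0],
    [[7, 0, -11], 0],
    [[0, 0, 0], 0]
  ]
}}

```text
time: 13.65
tool_pos: [0.5135, 0.3256, 0.0788]
tool_rot: [0.268, 0.011, 0.963, 0.016]
contact_force: [0.5, -0.1, -0.5]
width: 0.0927
```

Request:
{"api": "apply_moves", "payload": {
  "steps": [
    [[0, 0, 0], 0],
    [[0, 0, 0], 0],
    [[0, 0, 0], 0],
    [[0, 0, 0], 0],
    [[0, 0, 0], 0],
    [[0, 0, 0], 0],
    [[0, 0, 0], 0],
    [[0, 0, 0], 0]
  ],
  "gripper": 1,
  "force": 40
}}

```text
time: 14.45
tool_pos: [0.5135, 0.326, 0.0806]
tool_rot: [0.269, 0.011, 0.963, 0.016]
contact_force: [-1.8, 1.0, 0.0]
width: 0.0336
```

```bash
python3 st.py
```

```text
t 14.45 q [ 0.675 -0.213  2.061 -0.406  0.878 -0.679] pos [0.5135 0.326  0.0806] toolz [ 0.518  0.026 -0.855] tooly [0.012 0.999 0.037] tilt 31.3 F [-1.8  1.   0. ] w 0.0336
```

Request:
{"api": "apply_moves", "payload": {
  "steps": [
    [[-4, 0, 0], 0],
    [[-4, 0, 0], 0],
    [[-4, 0, 0], 0],
    [[-4, 0, 0], 0],
    [[-6, 0, 0], 0],
    [[-6, 0, 0], 0],
    [[0, 0, 0], 0]
  ]
}}

```text
time: 15.15
tool_pos: [0.4846, 0.3261, 0.0806]
tool_rot: [0.269, 0.01, 0.963, 0.017]
contact_force: [-6.1, 1.5, 1.7]
width: 0.0302
```

```bash
python3 st.py; python3 - <<'E'
from h import *
grab("wrist","pics/e_wrist");grab("side","pics/e_side")
E
```

```text
t 15.15 q [ 0.714 -0.266  2.103 -0.419  0.902 -0.64 ] pos [0.4846 0.3261 0.0806] toolz [ 0.518  0.026 -0.855] tooly [0.011 0.999 0.038] tilt 31.3 F [-6.1  1.5  1.7] w 0.0302
```

View pics/e_wrist.png

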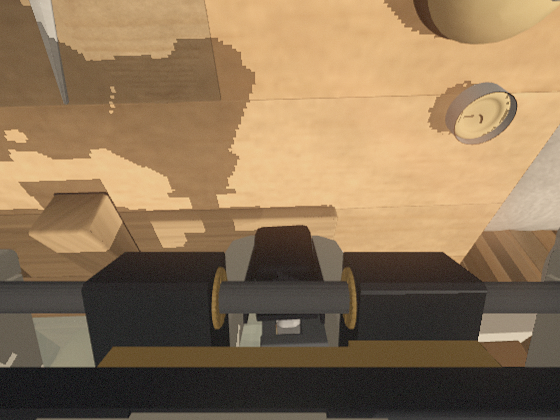

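Request:
{"api": "apply_moves", "payload": {
  "steps": [
    [[-8, 0, 0], 0],
    [[-8, 0, 0], 0],
    [[-8, 0, 0], 0],
    [[-8, 0, 0], 0],
    [[-10, 0, 0], 0],
    [[-10, 0, 0], 0],
    [[-10, 0, 0], 0],
    [[-10, 0, 0], 0],
    [[0, 0, 0], 0],
    [[0, 0, 0], 0]
  ]
}}

```text
time: 16.25
tool_pos: [0.4134, 0.3262, 0.0808]
tool_rot: [0.269, 0.01, 0.963, 0.017]
contact_force: [0.3, -0.4, -0.6]
width: 0.0299
```

```bash
python3 st.py; python3 - <<'E'
from h import *
grab("wrist","pics/f_wrist");grab("side","pics/f_side");grab("top","pics/f_top")
E
```

```text
t 16.25 q [ 0.83  -0.395  2.199 -0.455  0.979 -0.531] pos [0.4134 0.3262 0.0808] toolz [ 0.519  0.027 -0.855] tooly [0.011 0.999 0.038] tilt 31.3 F [ 0.3 -0.4 -0.6] w 0.0299
```

View pics/f_side.png

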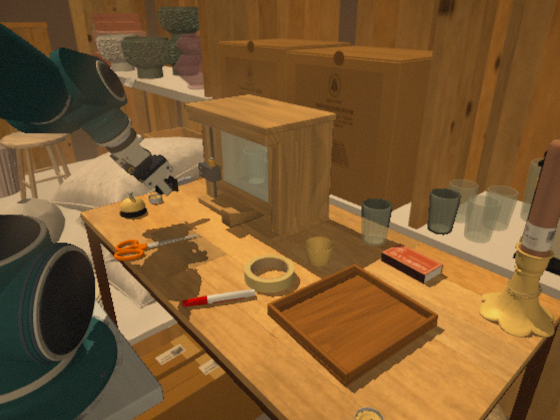

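View pics/f_top.png

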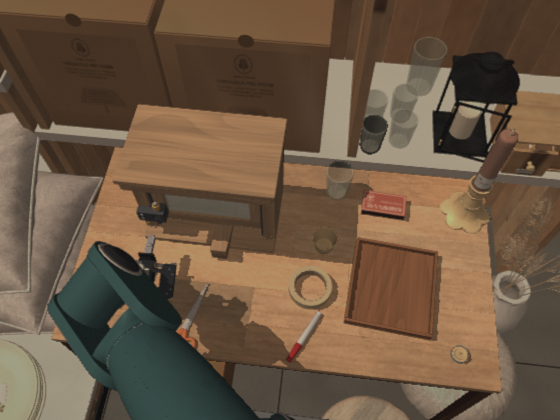

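```bash
python3 - <<'E'
from h import *
for n in ["f_top","a_side","c_wrist"]:
    T,K,px,rz=load("pics/"+n); C=cloud(T,K,rz)
    m=(rz>0)&(C[...,2]>.018)&(C[...,2]<.030)&(C[...,0]>.2)&(C[...,0]<.8)&(C[...,1]>-.45)&(C[...,1]<-.0)
    nl,lab,st,cen=cv2.connectedComponentsWithStats(m.astype(np.uint8))
    for k in range(1,nl):
        if st[k,4]>150:
            p=C[lab==k]; r=cv2.minAreaRect(p[:,:2].astype(np.float32)); print(n,st[k],np.median(p[:,2]).round(4),np.round(r[0],4),np.round(r[1],4),r[2])
    m=(rz>0)&(abs(C[...,0]-.47)<.05)&(abs(C[...,1]+.24)<.05)
    if m.any(): print(" floor z",np.median(C[m][:,2]))
    # tape,cup,matches boxes
    for nm,(x0,x1,y0,y1,z0,z1) in dict(tape=(.33,.52,-.13,.05,.018,.032),cup=(.45,.6,-.1,.03,.036,.06),match=(.55,.72,-.3,-.08,.015,.03)).items():
        m=(rz>0)&(C[...,0]>x0)&(C[...,0]<x1)&(C[...,1]>y0)&(C[...,1]<y1)&(C[...,2]>z0)&(C[...,2]<z1)
        if m.sum()>20: r=cv2.minAreaRect(C[m][:,:2].astype(np.float32)); print(" ",nm,m.sum(),np.round(r[0],3),np.round(r[1],3))
E
```

```text
f_top [361 190  45  28 884] 0.0229 [ 0.6882 -0.2238] [0.1101 0.0681] 86.48036193847656
f_top [449 199  25  25 161] 0.0231 [ 0.6829 -0.4138] [0.077  0.0371] 39.63359832763672
f_top [ 344  237   94  101 1102] 0.0238 [ 0.4638 -0.2481] [0.2007 0.2231] 85.04568481445312
f_top [289 266  43  42 672] 0.0244 [ 0.4394 -0.0547] [0.1044 0.0996] 5.902271270751953
 floor z 0.007321783348569588
  tape 693 [ 0.42  -0.065] [0.147 0.103]
  cup 124 [ 0.559 -0.073] [0.051 0.064]
  match 1255 [ 0.636 -0.185] [0.167 0.217]
a_side [381 243  62  33 945] 0.0233 [ 0.6914 -0.2223] [0.1117 0.0664] 85.023681640625
a_side [244 254  50  31 748] 0.0244 [ 0.4405 -0.0533] [0.1022 0.1022] 21.45492935180664
a_side [ 267  264  171  114 2078] 0.0235 [ 0.4649 -0.2475] [0.2016 0.2225] 84.63552856445312
a_side [492 292  30  28 284] 0.0232 [ 0.678  -0.4177] [0.0693 0.0274] 57.13810729980469
 floor z 0.007621673081840141
  tape 748 [ 0.44  -0.053] [0.102 0.102]
  cup 204 [ 0.558 -0.073] [0.062 0.051]
  match 1572 [ 0.638 -0.184] [0.17  0.216]
c_wrist [   0  107   69   63 1619] 0.0251 [ 0.445  -0.0475] [0.0856 0.1045] 55.84894561767578
c_wrist [  0 185  19  27 238] 0.0238 [ 0.5585 -0.1598] [0.0279 0.0635] 55.35747146606445
c_wrist [ 39 187  34  21 159] 0.0243 [ 0.547  -0.0663] [0.0516 0.0212] 47.064910888671875
c_wrist [ 36 197  31  16 196] 0.0247 [ 0.5714 -0.0929] [0.0484 0.0178] 41.65662384033203
c_wrist [  0 236  53  16 666] 0.0236 [ 0.6796 -0.2141] [0.0956 0.0477] 81.01313781738281
  tape 1619 [ 0.445 -0.047] [0.086 0.105]
  cup 367 [ 0.559 -0.073] [0.053 0.063]
  match 1248 [ 0.632 -0.172] [0.164 0.184]
```

```bash
cat > kin.py <<'E'
import numpy as np
from scipy.optimize import least_squares
D=[(.1165,1.4423,1.584,.6748,.2179),(.764,.268,2.115,.891,.4156),(.931,.076,2.068,.957,.3731),(1.047,.074,1.769,1.0678,.2704),(1.009,.073,1.513,1.1325,.3441),(.977,.073,1.763,1.0578,.3468)]
def fk(p,q2,q3,q5):
    a,h,L1,L2,o,Lt=p; A=q2+q3; B=A+q5
    return np.array([a+L1*np.sin(q2)+L2*np.sin(A)+o*np.cos(A)+Lt*np.sin(B), h+L1*np.cos(q2)+L2*np.cos(A)-o*np.sin(A)+Lt*np.cos(B)])
f=lambda p: np.concatenate([fk(p,*d[:3])-d[3:] for d in D])
s=least_squares(f,[0,.3,.4,.4,0,.3]); p=s.x
if __name__=="__main__":
    print(p.round(4),abs(s.fun).max())
    B=np.pi-np.radians(31.4)
    for z in (.03,.08,.15,.2,.25,.3,.4):
        row=[]
        for r in np.arange(.3,.62,.04):
            best=None
            for g in [(-.3,2.0),(.3,2),(0,1.5),(-.5,2.3)]:
                ss=least_squares(lambda q: fk(p,q[0],q[1],B-q[0]-q[1])-[r,z],g,bounds=([-.83,.07],[2.19,2.5]))
                if best is None or ss.cost<best.cost: best=ss
            row.append("%.2f:%.2f,%.2f%s"%(r,*best.x,"" if best.cost<1e-6 else "X"))
        print(z,row)
E
python3 kin.py
```

```text
[-1.000e-04  1.369e-01  4.601e-01  6.209e-01  8.080e-02  3.027e-01] 0.0006465642899450286
0.03 ['0.30:-0.83,2.50X', '0.34:-0.83,2.50X', '0.38:-0.83,2.50X', '0.42:-0.80,2.50X', '0.46:-0.68,2.46', '0.50:-0.53,2.38', '0.54:-0.41,2.30', '0.58:-0.29,2.21']
0.08 ['0.30:-0.83,2.49X', '0.34:-0.83,2.48X', '0.38:-0.83,2.46X', '0.42:-0.83,2.45X', '0.46:-0.73,2.40', '0.50:-0.59,2.33', '0.54:-0.47,2.25', '0.58:-0.35,2.17']
0.15 ['0.30:-0.83,2.35X', '0.34:-0.83,2.35X', '0.38:-0.83,2.34X', '0.42:-0.83,2.34X', '0.46:-0.77,2.31', '0.50:-0.64,2.24', '0.54:-0.53,2.17', '0.58:-0.42,2.10']
0.2 ['0.30:-0.83,2.25X', '0.34:-0.83,2.25X', '0.38:-0.83,2.25X', '0.42:-0.83,2.25X', '0.46:-0.78,2.23', '0.50:-0.66,2.17', '0.54:-0.55,2.10', '0.58:-0.44,2.03']
0.25 ['0.30:-0.83,2.15X', '0.34:-0.83,2.16X', '0.38:-0.83,2.16X', '0.42:-0.83,2.17X', '0.46:-0.78,2.15', '0.50:-0.66,2.09', '0.54:-0.56,2.03', '0.58:-0.46,1.96']
0.3 ['0.30:-0.83,2.05X', '0.34:-0.83,2.06X', '0.38:-0.83,2.08X', '0.42:-0.83,2.09X', '0.46:-0.76,2.06', '0.50:-0.66,2.01', '0.54:-0.56,1.95', '0.58:-0.46,1.89']
0.4 ['0.30:-0.83,1.86X', '0.34:-0.83,1.89X', '0.38:-0.83,1.91X', '0.42:-0.80,1.92', '0.46:-0.71,1.87', '0.50:-0.62,1.82', '0.54:-0.53,1.77', '0.58:-0.44,1.71']
```

Request:
{"api": "apply_moves", "payload": {
  "steps": [
    [[0, 0, 40], 0],
    [[0, 0, 40], 0],
    [[0, 0, 40], 0],
    [[5, -40, 0], -8],
    [[5, -40, 0], -8],
    [[5, -40, 0], -8],
    [[5, -40, 0], -8],
    [[3, -45, 0], 0],
    [[3, -45, 0], 0],
    [[3, -45, 0], 0],
    [[3, -45, 0], 0],
    [[-4, -45, 0], 8],
    [[-4, -45, 0], 8],
    [[-4, -45, 0], 8],
    [[-4, -45, 0], 4],
    [[0, -5, 0], 0],
    [[0, 0, 0], 0]
  ]
}}

```text
time: 18.1
tool_pos: [0.4353, -0.1281, 0.1961]
tool_rot: [0.254, 0.141, 0.957, -0.018]
contact_force: [0.7, 0.5, -1.3]
width: 0.03
```

```bash
python3 st.py; python3 - <<'E'
from h import *
grab("wrist","pics/g_wrist");grab("side","pics/g_side")
E
```

```text
t 18.1 q [-0.403 -0.774  2.226  0.098  1.183 -1.695] pos [ 0.4353 -0.1281  0.1961] toolz [ 0.481 -0.107 -0.87 ] tooly [0.278 0.96  0.036] tilt 29.5 F [ 0.7  0.5 -1.3] w 0.03
```

View pics/g_wrist.png

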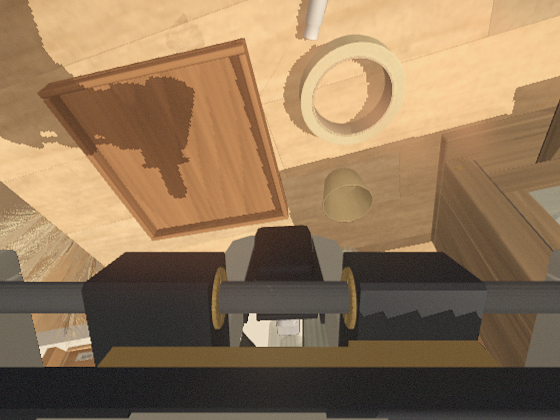

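View pics/g_side.png

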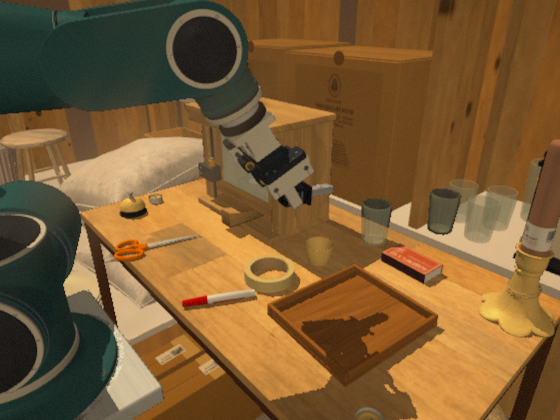

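Request:
{"api": "apply_moves", "payload": {
  "steps": [
    [[0, -36, 0], 5],
    [[-3, -36, 0], 6],
    [[-3, 0, -40], 0],
    [[0, 0, -40], 0],
    [[0, 0, -40], 0],
    [[0, 0, -30], 0],
    [[0, 0, 0], 0]
  ]
}}

```text
time: 18.9
tool_pos: [0.4292, -0.1859, 0.0416]
tool_rot: [0.251, 0.057, 0.966, 0.005]
contact_force: [-0.1, -0.7, -0.5]
width: 0.0298
```

```bash
python3 st.py; python3 - <<'E'
from h import *
grab("wrist","pics/i_wrist");grab("side","pics/i_side");grab("top","pics/i_top")
E
```

```text
t 18.9 q [-0.645 -0.583  2.375  0.348  0.951 -2.243] pos [ 0.4292 -0.1859  0.0416] toolz [ 0.485 -0.018 -0.874] tooly [0.107 0.993 0.039] tilt 29.1 F [-0.1 -0.7 -0.5] w 0.0298
```

View pics/i_side.png

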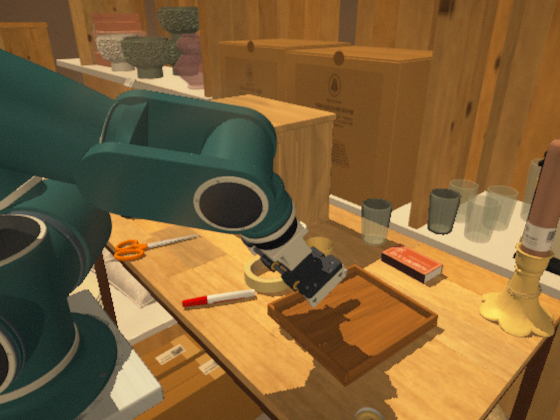

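View pics/i_wrist.png

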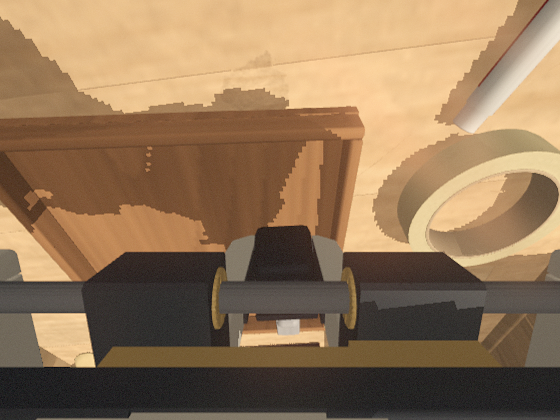

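Request:
{"api": "apply_moves", "payload": {
  "steps": [
    [[0, -14, 0], 0],
    [[0, 0, -9], 0],
    [[0, 0, -9], 0],
    [[0, 0, -8], 0],
    [[0, 0, 0], 0],
    [[0, 0, 0], 0]
  ]
}}

```text
time: 19.65
tool_pos: [0.4303, -0.2025, 0.0197]
tool_rot: [0.253, 0.058, 0.966, 0.004]
contact_force: [0.6, -1.0, -0.3]
width: 0.0301
```

Request:
{"api": "apply_moves", "payload": {
  "steps": [
    [[0, 0, 0], 0],
    [[0, 0, 0], 0],
    [[0, 0, 0], 0]
  ],
  "gripper": 0.5
}}

```text
time: 19.95
tool_pos: [0.4305, -0.2029, 0.0203]
tool_rot: [0.254, 0.058, 0.966, 0.003]
contact_force: [-0.3, 0.1, 0.5]
width: 0.0454
```

```bash
python3 st.py; python3 - <<'E'
from h import *
grab("wrist","pics/j_wrist")
E
```

```text
t 19.95 q [-0.681 -0.524  2.379  0.381  0.897 -2.313] pos [ 0.4305 -0.2029  0.0203] toolz [ 0.491 -0.023 -0.871] tooly [0.11  0.993 0.036] tilt 29.4 F [-0.3  0.1  0.5] w 0.0454
```

View pics/j_wrist.png

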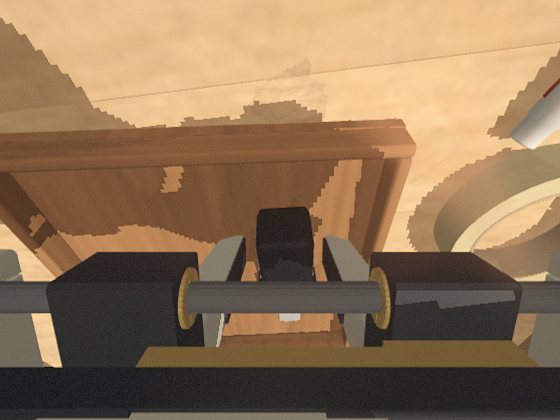

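Request:
{"api": "apply_moves", "payload": {
  "steps": [
    [[0, 0, 40], 0],
    [[0, 0, 40], 0],
    [[0, 0, 40], 0],
    [[8, 30, 10], 0],
    [[8, 40, 0], 0],
    [[8, 40, 0], 0],
    [[8, 40, 0], 0],
    [[8, 40, 0], 0],
    [[0, 40, 0], 0],
    [[0, 40, 0], 2],
    [[-5, 40, 0], 2],
    [[-5, 40, 0], 1.6],
    [[-5, 20, 0], 0],
    [[0, 0, 0], 0]
  ]
}}

```text
time: 21.4
tool_pos: [0.4547, 0.1695, 0.1499]
tool_rot: [0.253, 0.009, 0.967, 0.016]
contact_force: [0.4, -0.6, 0.9]
width: 0.0463
```

```bash
python3 st.py
```

```text
t 21.4 q [ 0.411 -0.636  2.227 -0.196  1.073 -1.09 ] pos [0.4547 0.1695 0.1499] toolz [ 0.49   0.027 -0.871] tooly [0.009 0.999 0.036] tilt 29.4 F [ 0.4 -0.6  0.9] w 0.0463
```

Request:
{"api": "apply_moves", "payload": {
  "steps": [
    [[14, 2, -30], 0],
    [[14, 2, -30], 0],
    [[14, 1, -30], 0],
    [[0, 0, 0], 0],
    [[0, 0, 0], 0]
  ],
  "gripper": 0.2
}}

```text
time: 21.9
tool_pos: [0.4973, 0.1714, 0.0601]
tool_rot: [0.253, 0.011, 0.967, 0.015]
contact_force: [1.3, 0.4, 0.7]
width: 0.0742
```

```bash
python3 st.py; python3 - <<'E'
from h import *
grab("wrist","pics/k_wrist"); T,K,px,rz=load("pics/k_wrist"); C=cloud(T,K,rz)
m=(rz>0)&(C[...,0]>.47)&(C[...,0]<.507)&(C[...,2]>.03)&(C[...,2]<.06)&(C[...,1]>.14)&(C[...,1]<.215)
print(np.percentile(C[m],[2,50,98],axis=0).round(4).tolist())
E
```

```text
t 21.9 q [ 0.373 -0.443  2.258 -0.209  0.848 -1.074] pos [0.4973 0.1714 0.0601] toolz [ 0.489  0.024 -0.872] tooly [0.014 0.999 0.035] tilt 29.3 F [1.3 0.4 0.7] w 0.0742
[[0.4888, 0.1546, 0.0309], [0.4901, 0.1734, 0.0497], [0.5056, 0.1927, 0.0562]]
```

View pics/k_wrist.png

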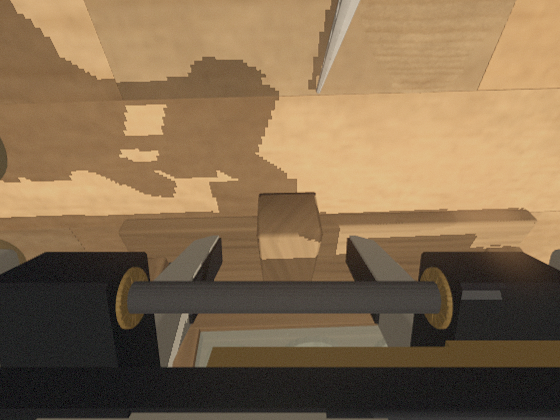

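Request:
{"api": "apply_moves", "payload": {
  "steps": [
    [[4, 1, -12], 0],
    [[4, 1, -12], 0],
    [[4, 0, -12], 0],
    [[0, 0, 0], 0],
    [[0, 0, 0], 0]
  ]
}}

```text
time: 22.45
tool_pos: [0.5092, 0.1741, 0.0233]
tool_rot: [0.253, 0.011, 0.967, 0.016]
contact_force: [0.1, 0.5, 0.3]
width: 0.0748
```

Request:
{"api": "apply_moves", "payload": {
  "steps": [
    [[0, 0, 0], 0],
    [[0, 0, 0], 0],
    [[0, 0, 0], 0],
    [[0, 0, 0], 0],
    [[0, 0, 0], 0],
    [[0, 0, 0], 0],
    [[0, 0, 0], 0]
  ],
  "gripper": 1,
  "force": 50
}}

```text
time: 23.15
tool_pos: [0.5093, 0.1744, 0.0242]
tool_rot: [0.253, 0.011, 0.967, 0.016]
contact_force: [-4.2, 3.4, 4.0]
width: 0.0401
```

```bash
python3 st.py; python3 - <<'E'
from h import *
grab("wrist","pics/l_wrist");grab("side","pics/l_side")
E
```

```text
t 23.15 q [ 0.368 -0.361  2.266 -0.224  0.758 -1.055] pos [0.5093 0.1744 0.0242] toolz [ 0.49   0.025 -0.871] tooly [0.012 0.999 0.036] tilt 29.4 F [-4.2  3.4  4. ] w 0.0401
```

View pics/l_side.png

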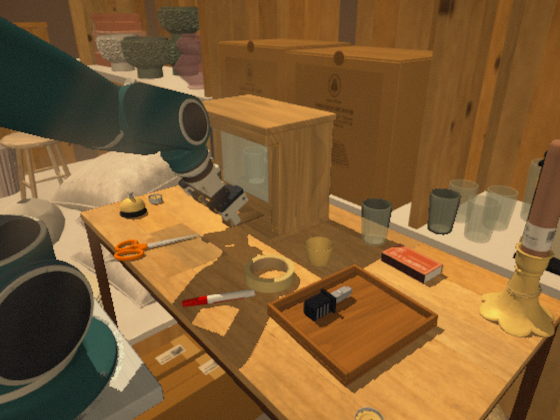

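Request:
{"api": "apply_moves", "payload": {
  "steps": [
    [[-3, 0, 0], 0],
    [[-4, 0, 0], 0],
    [[-4, 0, 0], 0],
    [[-4, 0, 0], 0],
    [[-4, 0, 0], 0],
    [[-4, 0, 0], 0],
    [[0, 0, 0], 0],
    [[0, 0, 0], 0],
    [[0, 0, 0], 0],
    [[0, 0, 0], 0],
    [[0, 0, 0], 0],
    [[0, 0, 0], 0]
  ]
}}

```text
time: 24.45
tool_pos: [0.4862, 0.1741, 0.0241]
tool_rot: [0.253, 0.011, 0.967, 0.016]
contact_force: [-8.6, -1.4, 7.9]
width: 0.0398
```

```bash
python3 st.py; python3 - <<'E'
from h import *
grab("wrist","pics/m_wrist");grab("top","pics/m_top")
def frame_edge(n):
    T,K,px,rz=load(n); return cv2.resize(px[180:270,130:280,::-1],None,fx=5,fy=5,interpolation=3)
cv2.imwrite("pics/m_z.png",frame_edge("pics/m_top"))
E
```

```text
t 24.45 q [ 0.39  -0.423  2.308 -0.234  0.782 -1.032] pos [0.4862 0.1741 0.0241] toolz [ 0.49   0.025 -0.872] tooly [0.013 0.999 0.036] tilt 29.4 F [-8.6 -1.4  7.9] w 0.0398
```

View pics/m_wrist.png

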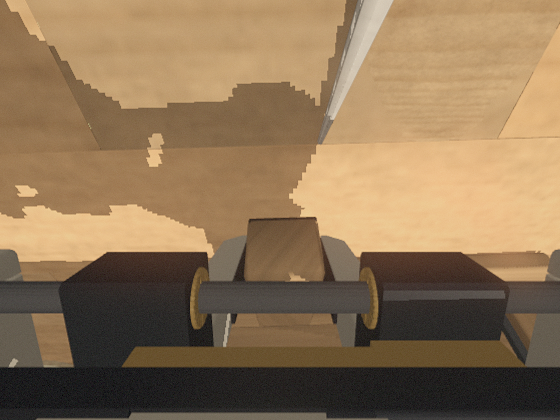

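View pics/m_z.png

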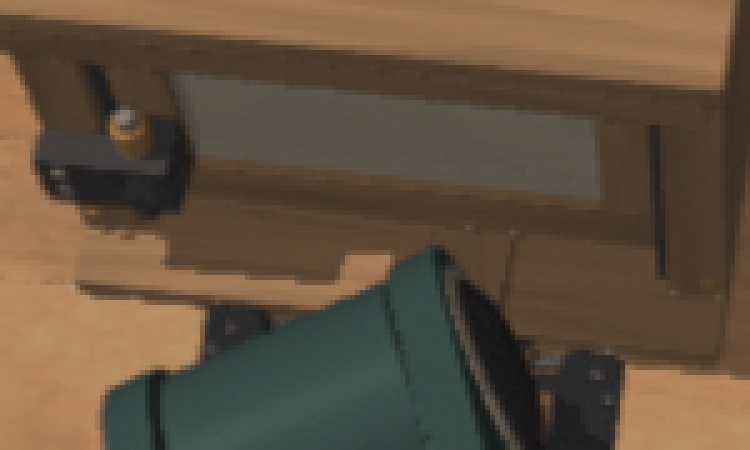

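```bash
cat > pan.py <<'E'
from h import *
import sys
def drop(n0,n1):
    T,K,a,ra=load(n0); _,_,b,rb=load(n1); C=cloud(T,K,ra)
    # patch of lower panel frame/glass edge, columns 172..246 
    A=cv2.cvtColor(a,cv2.COLOR_RGB2GRAY).astype(np.float32); B=cv2.cvtColor(b,cv2.COLOR_RGB2GRAY).astype(np.float32)
    pa=A[196:224,172:245]; best=None
    out=[]
    for u in range(172,245,4):
        ca=np.diff(A[200:228,u-1:u+2].mean(1)); cb=np.diff(B[200:228,u-1:u+2].mean(1))
        def sub(c):
            i=int(c.argmin()); 
            if i in(0,len(c)-1): return np.nan
            d=(c[i-1]-c[i+1])/(2*(c[i-1]-2*c[i]+c[i+1])); return 200.5+i+d
        out.append((sub(ca),sub(cb)))
    o=np.array(out); d=np.nanmedian(o[:,1]-o[:,0])
    # mm per px for vertical motion at panel
    Pm=P(T,K,ra,210,int(np.nanmedian(o[:,0])))
    def proj(X): c=T[:3,:3].T@(X-T[:3,3]); return c[1]/c[2]*K[1,1]+K[1,2]
    s=proj(Pm-[0,0,.01])-proj(Pm)
    print("edge px shift",d.round(2),"-> drop mm",(d*10/s).round(2),"edge pt",Pm.round(3),(o[:,1]-o[:,0]).round(1))
drop("pics/c_top",sys.argv[1])
T,K,px,rz=load(sys.argv[2]); C=cloud(T,K,rz)
m=(rz>0)&(C[...,2]>.03)&(C[...,2]<.06)&(C[...,1]>.155)&(C[...,1]<.193)&(C[...,0]>.38)&(C[...,0]<.5)
ok=np.zeros_like(m);ok[150:282,240:330]=1;m&=ok
if m.any(): print("heel rear x",np.percentile(C[m][:,0],[1,5,50]).round(4))
E
python3 pan.py pics/m_top pics/m_wrist; python3 pan.py pics/f_top pics/l_wrist
```

```text
edge px shift 1.02 -> drop mm 5.03 edge pt [0.577 0.205 0.074] [ 1.1  1.   1.3  1.   1.   0.8 -1.   3.8  1.   1.1  1.   1.1  1.   2.8
  1.1  1.   1.1  1.   3.6]
heel rear x [0.4631 0.4657 0.4667]
edge px shift 0.01 -> drop mm 0.07 edge pt [0.577 0.205 0.074] [ 0.1 -0.   0.1 -0.   1.9 -0.2 -0.1 -0.1  0.   0.   0.  -0.1  0.   0.
 -0.1  0.   0.1  0.   2.4]
heel rear x [0.4861 0.4888 0.4898]
```

Request:
{"api": "apply_moves", "payload": {
  "steps": [
    [[-3, 0, 0], 0],
    [[-4, 0, 0], 0],
    [[-4, 0, 0], 0],
    [[-4, 0, 0], 0],
    [[-3, 0, 0], 0],
    [[0, 0, 0], 0],
    [[0, 0, 0], 0],
    [[0, 0, 0], 0],
    [[0, 0, 0], 0],
    [[0, 0, 0], 0]
  ]
}}

```text
time: 25.55
tool_pos: [0.4684, 0.1742, 0.0241]
tool_rot: [0.253, 0.011, 0.967, 0.016]
contact_force: [-5.3, -1.0, 6.6]
width: 0.0397
```

Request:
{"api": "apply_moves", "payload": {
  "steps": [
    [[-3, 0, 0], 0],
    [[-4, 0, 0], 0],
    [[-4, 0, 0], 0],
    [[-3, 0, 0], 0],
    [[-3, 0, 0], 0],
    [[0, 0, 0], 0],
    [[0, 0, 0], 0],
    [[0, 0, 0], 0],
    [[0, 0, 0], 0],
    [[0, 0, 0], 0]
  ]
}}

```text
time: 26.55
tool_pos: [0.4514, 0.1742, 0.024]
tool_rot: [0.253, 0.011, 0.967, 0.016]
contact_force: [-1.1, 0.2, 5.0]
width: 0.0399
```

```bash
python3 st.py; python3 - <<'E'
from h import *
grab("wrist","pics/n_wrist");grab("top","pics/n_top")
E
python3 pan.py pics/n_top pics/n_wrist
```

```text
t 26.55 q [ 0.429 -0.522  2.371 -0.249  0.826 -0.994] pos [0.4514 0.1742 0.024 ] toolz [ 0.49   0.025 -0.871] tooly [0.013 0.999 0.036] tilt 29.4 F [-1.1  0.2  5. ] w 0.0399
edge px shift 3.01 -> drop mm 14.86 edge pt [0.577 0.205 0.074] [ 4.9  0.3  5.1  0.1  5.1 -0.2  3.1  2.8  3.1  2.9  3.   4.8  0.2  5.
  0.2  3.1  0.4  3.   4.7]
heel rear x [0.4284 0.4309 0.4319]
```

Request:
{"api": "apply_moves", "payload": {
  "steps": [
    [[-3, 0, 0], 0],
    [[-3, 0, 0], 0],
    [[-3, 0, 0], 0],
    [[-2, 0, 0], 0],
    [[-2, 0, 0], 0],
    [[-2, 0, 0], 0],
    [[-2, 0, 0], 0],
    [[-2, 0, 0], 0],
    [[-3, 0, 0], 0],
    [[-4, 0, 0], 0],
    [[-5, 0, 0], 0],
    [[-6, 0, 0], 0],
    [[-6, 0, 0], 0],
    [[0, 0, 0], 0],
    [[0, 0, 0], 0]
  ]
}}

```text
time: 28.15
tool_pos: [0.4082, 0.1743, 0.024]
tool_rot: [0.253, 0.011, 0.967, 0.016]
contact_force: [-0.1, 0.6, -0.5]
width: 0.0399
```

```bash
python3 st.py; python3 - <<'E'
from h import *
grab("wrist","pics/o_wrist");grab("top","pics/o_top");grab("side","pics/o_side")
E
python3 pan.py pics/o_top pics/o_wrist
```

```text
t 28.15 q [ 0.487 -0.654  2.445 -0.268  0.896 -0.942] pos [0.4082 0.1743 0.024 ] toolz [ 0.49   0.025 -0.871] tooly [0.012 0.999 0.036] tilt 29.4 F [-0.1  0.6 -0.5] w 0.0399
edge px shift 4.11 -> drop mm 20.25 edge pt [0.577 0.205 0.074] [6.  1.1 6.1 0.9 6.2 0.8 4.1 5.6 4.1 5.9 4.  5.8 1.4 5.9 1.2 4.1 3.1 4.
 5.7]
heel rear x [0.3847 0.3877 0.3887]
```

View pics/o_side.png

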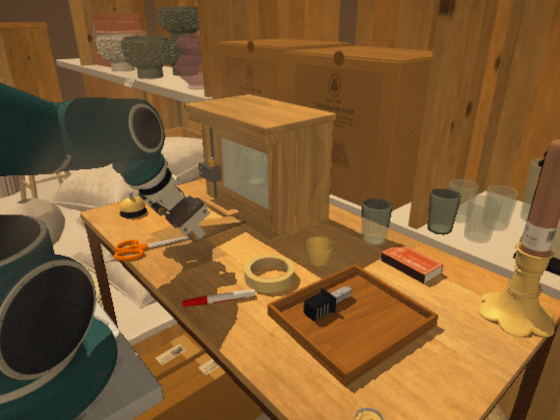

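View pics/o_top.png

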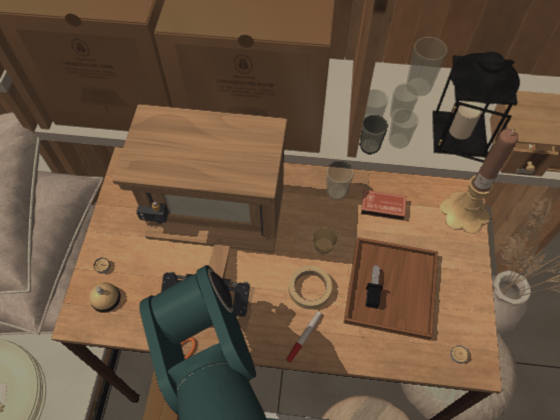

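Request:
{"api": "apply_moves", "payload": {
  "steps": [
    [[0, 0, 20], 0],
    [[0, 0, 40], 0],
    [[0, 0, 40], 0],
    [[3, -20, 0], -8],
    [[3, -20, 0], -8],
    [[3, -20, 0], -8],
    [[3, -20, 0], -8],
    [[5, -40, 0], 0],
    [[5, -40, 0], 0],
    [[5, -40, 0], 0],
    [[0, -40, 0], 0],
    [[-5, -40, 0], 0],
    [[-5, -40, 0], 0],
    [[-5, -40, 0], 6],
    [[-5, -30, 0], 8],
    [[-5, -20, 0], 8],
    [[-3, 0, 0], 6],
    [[0, 0, 0], 0]
  ]
}}

```text
time: 30.1
tool_pos: [0.4112, -0.2075, 0.1216]
tool_rot: [0.246, 0.102, 0.964, -0.008]
contact_force: [0.1, -0.6, -0.4]
width: 0.0397
```

```bash
python3 st.py; python3 - <<'E'
from h import *
grab("wrist","pics/p_wrist");grab("side","pics/p_side")
E
```

```text
t 30.1 q [-0.689 -0.683  2.295  0.284  1.112 -2.121] pos [ 0.4112 -0.2075  0.1216] toolz [ 0.473 -0.065 -0.879] tooly [0.2   0.979 0.036] tilt 28.5 F [ 0.1 -0.6 -0.4] w 0.0397
```

View pics/p_side.png

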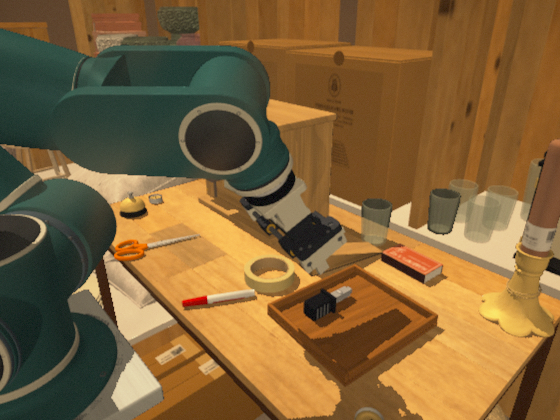

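View pics/p_wrist.png

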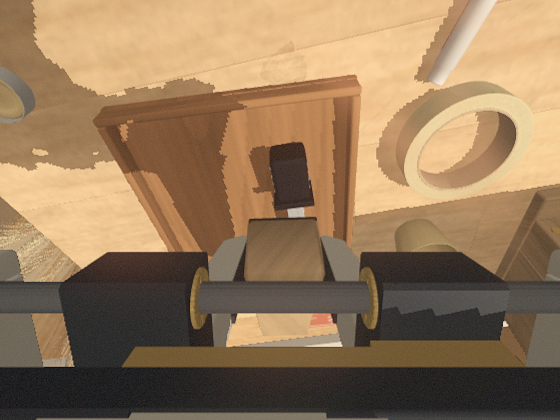

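Request:
{"api": "apply_moves", "payload": {
  "steps": [
    [[-2, -40, 0], 3],
    [[-2, -40, 0], 3.5],
    [[-2, 0, 0], 0],
    [[0, 0, -30], 0],
    [[0, 0, -30], 0],
    [[0, 0, 0], 0]
  ]
}}

```text
time: 30.8
tool_pos: [0.405, -0.2836, 0.058]
tool_rot: [0.244, 0.048, 0.968, 0.008]
contact_force: [-0.5, 0.1, -1.4]
width: 0.0399
```

```bash
python3 st.py; python3 - <<'E'
from h import *
grab("wrist","pics/r_wrist")
E
```

```text
t 30.8 q [-0.888 -0.448  2.261  0.436  1.04  -2.529] pos [ 0.405  -0.2836  0.058 ] toolz [ 0.474 -0.007 -0.88 ] tooly [0.088 0.995 0.04 ] tilt 28.3 F [-0.5  0.1 -1.4] w 0.0399
```

View pics/r_wrist.png

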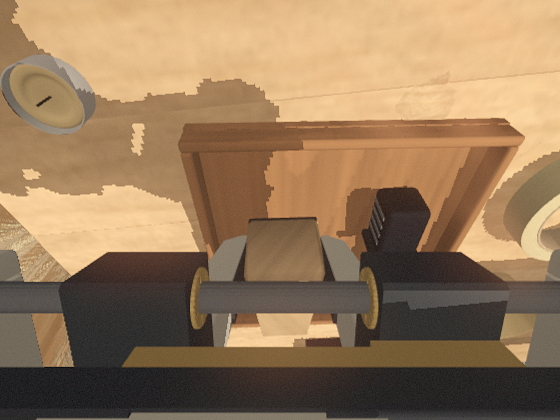

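Request:
{"api": "apply_moves", "payload": {
  "steps": [
    [[0, -4, -13], 0],
    [[0, 0, -13], 0],
    [[0, 0, -11], 0],
    [[0, 0, 0], 0],
    [[0, 0, 0], 0]
  ]
}}

```text
time: 31.35
tool_pos: [0.4058, -0.29, 0.0249]
tool_rot: [0.247, 0.047, 0.968, 0.007]
contact_force: [1.1, -0.3, -0.9]
width: 0.0401
```

```bash
python3 st.py
```

```text
t 31.35 q [-0.898 -0.394  2.283  0.462  0.969 -2.582] pos [ 0.4058 -0.29    0.0249] toolz [ 0.478 -0.01  -0.878] tooly [0.087 0.996 0.036] tilt 28.6 F [ 1.1 -0.3 -0.9] w 0.0401
```

Request:
{"api": "apply_moves", "payload": {
  "steps": [
    [[0, 0, -5], 0],
    [[0, 0, -3], 0],
    [[0, 0, 0], 0],
    [[0, 0, 0], 0]
  ]
}}

```text
time: 31.75
tool_pos: [0.4059, -0.2901, 0.0171]
tool_rot: [0.247, 0.047, 0.968, 0.006]
contact_force: [0.3, -1.1, -1.3]
width: 0.0398
```

Request:
{"api": "apply_moves", "payload": {
  "steps": [
    [[0, 0, 0], 0],
    [[0, 0, 0], 0],
    [[0, 0, 0], 0]
  ],
  "gripper": 0.4
}}

```text
time: 32.05
tool_pos: [0.4059, -0.2901, 0.0171]
tool_rot: [0.247, 0.047, 0.968, 0.006]
contact_force: [0.5, -0.1, 0.7]
width: 0.0547
```

Request:
{"api": "apply_moves", "payload": {
  "steps": [
    [[0, 0, 20], 0],
    [[0, 0, 40], 0],
    [[0, 0, 40], 0],
    [[-10, 0, 40], 0],
    [[-10, 0, 40], 0],
    [[0, 0, 0], 0]
  ]
}}

```text
time: 32.65
tool_pos: [0.3862, -0.2913, 0.2032]
tool_rot: [0.249, 0.046, 0.967, 0.003]
contact_force: [0.7, -0.3, -0.4]
width: 0.0558
```

```bash
python3 st.py; python3 - <<'E'
from h import *
for n in("wrist","side","top"):grab(n,"pics/s_"+n)
E
python3 pan.py pics/s_top pics/s_wrist
```

```text
t 32.65 q [-0.941 -0.576  2.104  0.405  1.307 -2.462] pos [ 0.3862 -0.2913  0.2032] toolz [ 0.483 -0.016 -0.876] tooly [0.088 0.996 0.03 ] tilt 28.9 F [ 0.7 -0.3 -0.4] w 0.0558
edge px shift 4.11 -> drop mm 20.27 edge pt [0.577 0.205 0.074] [6.  1.1 6.1 0.8 6.2 0.8 4.2 3.7 4.1 5.9 1.1 5.9 1.1 6.  1.1 4.1 3.2 4.
 5.8]
```

View pics/s_wrist.png

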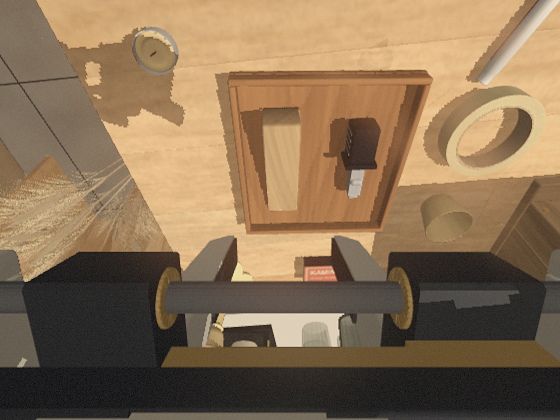

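View pics/s_side.png

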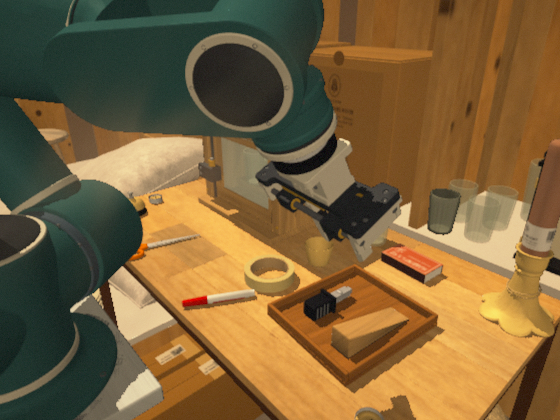

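```bash
python3 - <<'E'
from h import *
T,K,px,rz=load("pics/s_wrist"); C=cloud(T,K,rz)
a=np.radians(-5); Rt=np.array([[np.cos(a),np.sin(a)],[-np.sin(a),np.cos(a)]])
L=C.copy(); L[...,:2]=(C[...,:2]-[.464,-.248])@Rt.T
inb=(rz>0)&(abs(L[...,0])<.1)&(abs(L[...,1])<.09)
ok=np.zeros_like(inb); ok[70:235,225:435]=1; inb&=ok
g=px.astype(int).max(-1)
for nm,m in dict(plughead=inb&(g<70)&(L[...,1]>.005)&(L[...,2]>.03),wedge=inb&(L[...,1]<0)&(L[...,2]>.014),blade=inb&(L[...,1]>.01)&(L[...,0]>0)&(L[...,2]>.015)).items():
    print(nm,m.sum(),np.percentile(L[m],[3,50,97],axis=0).round(3).tolist())
robot.close_job()
E
```

```text
plughead 657 [[-0.056, 0.025, 0.033], [-0.028, 0.035, 0.038], [-0.015, 0.055, 0.041]]
wedge 3352 [[-0.074, -0.067, 0.016], [-0.035, -0.049, 0.034], [0.056, -0.03, 0.047]]
blade 364 [[0.001, 0.034, 0.02], [0.017, 0.04, 0.03], [0.039, 0.049, 0.033]]
the job is handed in; nothing more can be done
```

The job is done and handed in: the drop front is shut, and the plug and wedge lie flat and released in the tray. It took about 33 s of the 72 s allowed. The hand-in gives no verdict, so the checks below are my own.

**How it went**
- **Lean:** the moves only allow turns about the vertical. I got the backward lean of about 30° by pushing the arm against its outer reach limit, where the tool tilts and keeps the tilt. This took about 8 s.
- **Plug:** I pulled it straight out by 100 mm while the wedge still carried the panel. The picture afterwards showed no panel movement (0.07 mm), and the plug then went into the tray.
- **Wedge:** I pulled it in tugs of 23, 18 and 17 mm with a pause of about half a second after each, then drew it slowly off the thin end. The measured panel drop was about 5 mm after the first tug and about 14–15 mm after the third. I did not measure after the second.

**Last checks**
- **Panel:** I measured about 20.3 mm down, against 19.8 mm when shut. That agrees within the roughly 1 mm precision of this measurement. Some image columns of the edge measurement disagreed, so I used the median.
- **Plug and wedge:** both are inside the tray limits. In the tray frame, the plug head is near (-35, +40) mm with its top about 38 mm up. The wedge runs from about -74 mm along the tray's length, near y = -49 mm, with its heel top about 47 mm up.
- **Gripper:** it is open and about 180 mm above the tray, touching nothing.
- **Bystanders:** the cup, tape and matchbox look unmoved in the pictures. I did not re-measure them at the end.

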